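Close and latch the pug mill's sprung hopper lid

ROBOT

A 6-joint arm with a two-finger parallel gripper is mounted at the origin on the work surface. World frame = base frame: x ahead of the robot, y to its left, z up, the work surface at z = 0. Lengths are in m, angles in degrees, forces in N, time in s.
With the tool pointing down it reaches from about 0.375 to 0.75 m from the base axis. Payload 9 kg.
Tool frame: the origin (TCP) lies on the centre line of the jaws, within the pads' length; the fingertips stand 25 mm ahead of it and the grasp point (between the pads) lies 6 mm ahead of it; y points along the fingers, x is the direction in which the jaws open and shut, and the axes are right-handed (so a half turn about y gives the same grasp; the last joint's range is limited). The gripper opens to 85 mm and grips with 20 to 120 N. Pads are 22 mm wide; open, the fingers measure 114 mm over their backs; the gripper's body (76 mm by 85 mm) begins 54 mm behind the grasp point. The pads swing forward as they close: fully open they stand 13 mm farther back than shut.
Start: joints at [-77.275, 5.964, 5.575, 89.605, 0, 77.527], TCP at [0.255, -0.543, 0.256] pointing down, gripper open.
Joint ranges: [-171.21, 171.21], [-48.23, 106.86], [-62.78, 66.21], [-105.2, 120.99], [-86.42, 89.51], [-180, 180]. Speed limits (degrees/s): [127.2, 127.2, 147.25, 180, 180, 180].

INTERFACE

Orientations are given as [roll, pitch, yaw] about the fixed x, y, z axes, in that order (R = Rz(yaw) Ry(pitch) Rx(roll)).
In Python, from workcell import telemetry, imaging, manip gives the robot as it stands.
- The arm moves only by the shell command python3 -m handwheel 'ROWS' [FORCE]. ROWS is a JSON object of lists of equal length, an entry for each row: "travel": the shift along the world's x, y, z in m, a list of three; "turn": the turn about the world's z in degrees; "claw": the finger opening in m, from 0 to 0.0854. A call has 1 to 10 rows; each row is the pose to reach, as a shift and turn from the pose commanded when the call began; what a row does not reach only later rows make up. A row lasts 1/8 s, in which the tool goes at most 62.5 mm and 10.7 degrees, less where a joint would pass 70% of its speed; a pose out of reach is approached as far as the arm can. A call with a gripper value outside its range is refused whole. The fingers move at their own pace and stop on an object; FORCE is the grip in N (left out, the last holds). Time passes only in rows, so rows that repeat a pose let the fingers close. It gives the time, the measured TCP pose, the force and the opening at its end, in the units of the state.
- telemetry.get_state(): the state, without advancing time (a new reading comes with each control period).
- imaging.capture(name): name is "scene" or "top" or "wrist"; returns the picture (420x560x3 uint8, red, green, blue); there is no depth.
- imaging.camera_model(name): a dict with "fx", "fy", "cx", "cy" (pixels), "rvec" (rotation vector, rad) and "tvec" (3), from world to camera coordinates, as OpenCV has them. Camera axes: x right, y down, z forward; pixel columns grow to the right and rows downward; lengths in m; the calibration is good to about 2 mm. The wrist camera is an equidistant fisheye: a pixel r from the principal point sees the ray r / f radians off the axis. A picture is of the moment at which its call begins: read the wrist's pose just before it. camera_model takes no time and is no camera call; for the wrist camera it gives the pose at the moment of the call.
- manip.hand_in(): hands the job in, once; it reports no verdict.
The state is a dict: "clock": time; "q": joint angles; "joint_vel": joint speeds; "joint_torque": joint torques, N m; "ee_pos": TCP position; "tool_rot": TCP orientation; "ft_force": force on the tool from outside, world axes, zero at the start; "wrist_torque": the same for the moment, N m; "width": finger opening in m.
Only numpy, scipy, OpenCV 4.12 (cv2) and the standard library are available. Lean on these libraries where they do the work, as an engineer would, in place of code of your own. Each camera call takes 0.05 s, during which the arm holds its last target.

TASK

Get the clay pug mill ready to run: close its sprung hopper lid down onto the soft seal and, holding it pressed down against the springs, turn the red wing handle clockwise (seen from above) as far as it goes, so that the curved claw under the lid passes through the yellow eye and the lid stays shut when you let go. The eye's height is adjustable, so feel how far to press before the claw goes in, and leave the jar, the mug and the clay scraper where they are.

Things in the scene. Friction and masses are not known exactly. Their poses are not given: they have to be found in the camera images.
- lid (a joint): hopper lid's hinge angle, rad. About 0.6 = sprung open; 0 = level, just touching the soft seal; -0.085 = stop, seal fully squeezed (14 mm lower at the handle). Two torsion springs reopen it if let go unlatched: holding it at the handle takes about 11 N at 0, 20 N at the stop. Aluminium plate 142 x 136 x 8 mm; an ear 32 mm wide at its free edge (the side away from the robot) bears the handle.
- handle (a joint): red wing handle's angle on its shaft, rad. 0 = open stop, blade along the lid; grows clockwise seen from above; 1.3 = latched stop. Starts at 0 to 0.2, clear of the eye. The claw meets the eye at about 0.3: with the lid at the right depth it goes through; too high it jams on the loop's top bar, too deep on the bottom bar, and the handle stops at 0.25 to 0.45. Friction 0.06 N m; stays where left.
- wing (a point): middle of the red wing blade, 170 mm from the hinge axis, 28 mm above the lid's top. Blade 46 mm long, 11 thick, 32 high; its lower edge is 8 mm above the lid on a black flange disc, diameter 42 mm, that turns with it. Axes: x along the blade (away from the hinge at handle 0), y across its thickness, z along the shaft, out of the lid; tilts with the lid, turns with the handle.
- hinge_mid (a point): middle of the lid's hinge axis, fixed on the mill, in mid-thickness of the plate, 190 mm above the bench. Axes: y along the hinge axis, x level from the hinge towards the handle, z up. The lid opens by its handle edge rising.
- claw_tip (a point): blunt tip of the curved steel claw under the lid's ear: a 7 mm square bar bent to an arc of 30 mm radius about the handle's shaft, 70 degrees long, its centre line 22 mm below the lid's top face. It turns with the handle.
- eye (a point): nominal centre of the yellow upright loop's opening, 15 mm wide, 9 mm high (bar 5 mm high), 30 mm beside the handle's shaft on the hopper's wall. Its bracket sits in slots: the real loop is up to 5 mm higher or lower than this point, so the lid must go 2 to 12 mm (at the handle) below first touch, right within about 1 mm. The claw crosses it along its arc. Axes as hinge_mid.
- mill: blue and steel table-top pug mill, fixed to the bench, 0.74 m long. Origin on the bench under the hopper's centre. x points to the side of the handle, y along the barrel towards the blue gear case and motor (case up to 205 mm high, it begins 155 mm from the origin), z up. Hopper 120 x 130 mm, rim 170 mm high, seal on it 16 mm.
- jar: green glass jar with white cap, 64 mm diameter, 85 mm high; origin under its centre. Leave it.
- mug: terracotta mug, 80 mm diameter, 85 mm high; origin under its centre. Leave it.
- scraper: clay scraper with wooden handle and flat steel blade, 190 mm long, lying flat; origin under its middle, x along it. Leave it.

How it is judged:
By the outcome, as a careful person would: the job done as asked, in the order asked, and still so for the second after the job is handed in, with the robot touching nothing.
It also fails if it takes over 72 s, if anything falls off the work surface, if the arm or the gripper's body presses on something with over 40 N, if the wrist force passes 120 N, or if a joint passes its speed limit or range.

## Working session

There is one attempt and no reset: what is moved stays moved. The work goes in short steps, Python scripts to look and compute and a shell command to move; the robot and the scene stay as the last step left them, time stands still between calls to the robot, and variables do not carry over. Pictures are saved under pics/ and viewed, and the job is handed in when it is done.

```bash
ls; mkdir -p pics; python3 - <<'E'
from workcell import telemetry, imaging
import cv2
print(telemetry.get_state())
for n in("scene","top","wrist"):
    print(n,imaging.camera_model(n))
    cv2.imwrite(f"pics/{n}0.png",imaging.capture(n)[:,:,::-1])
E
```

```text
pics
{'clock': 0.0, 'q': array([-7.72741895e+01,  5.99950458e+00,  5.52784196e+00,  8.96035962e+01,
        8.92872471e-05,  7.75262458e+01]), 'joint_vel': array([-0.02924915,  0.01806372,  0.05362827,  0.09403532, -0.01309495,
        0.0504883 ]), 'joint_torque': array([-2.72862555e-03, -5.56930983e+01,  5.03648865e+01,  1.67164311e-02,
       -4.23926813e-04, -3.11065413e-07]), 'ee_pos': array([ 0.25540315, -0.54260843,  0.25552076]), 'tool_rot': array([-8.99836575e+01,  7.34630856e-02, -6.48004249e+01]), 'ft_force': array([ 0.08372485, -1.43499426,  0.07586952]), 'wrist_torque': array([ 0.0039612 , -0.01451192,  0.0398334 ]), 'width': 0.08525742667360417}
scene {'fx': 461.0279166706294, 'fy': 461.0279166706294, 'cx': 282.01468808032075, 'cy': 206.576736889233, 'rvec': array([ 2.19563186,  1.34099515, -0.43256824]), 'tvec': array([-0.22430912, -0.3413346 ,  1.35817731])}
top {'fx': 498.98229749246286, 'fy': 498.98229749246286, 'cx': 279.9559899451741, 'cy': 200.1098889858641, 'rvec': array([ 2.1085087 , -2.14509237,  0.20532943]), 'tvec': array([-0.03846489,  0.61685618,  1.14544532])}
wrist {'fx': 325.19226210127806, 'fy': 325.19226210127806, 'cx': 278.9247304201325, 'cy': 213.81043072548422, 'rvec': array([-2.41903672,  1.53529512,  0.24426818]), 'tvec': array([-0.59879533, -0.04078381,  0.37836463])}
```

View pics/scene0.png

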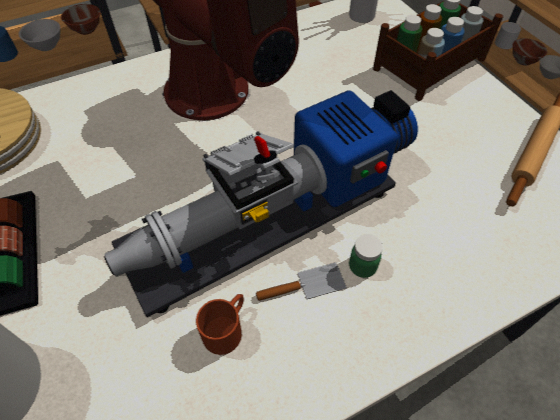

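View pics/top0.png

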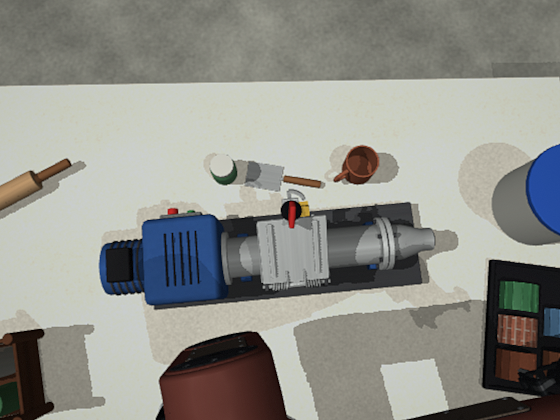

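View pics/wrist0.png

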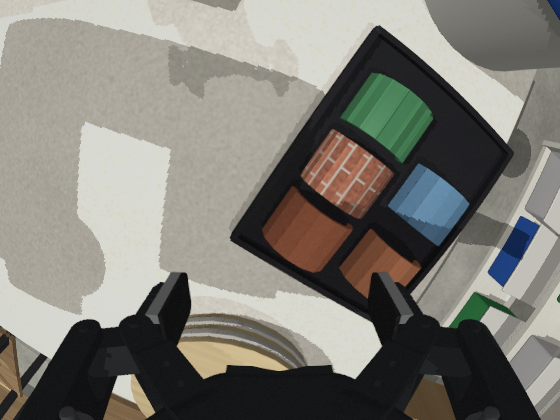

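The scene view shows the open lid around (245,150), the red wing at (262,148) and the yellow eye at (257,213). The top view shows the red wing at (292,212) and the lid at (293,250). I'll zoom in on both views.

```bash
python3 - <<'E'
import cv2
a=cv2.imread("pics/scene0.png")[115:240,180:340]; cv2.imwrite("pics/scene0z.png",cv2.resize(a,None,fx=4.8,fy=4.8,interpolation=cv2.INTER_CUBIC))
a=cv2.imread("pics/top0.png")[180:300,220:360]; cv2.imwrite("pics/top0z.png",cv2.resize(a,None,fx=5,fy=5,interpolation=cv2.INTER_CUBIC))
E
```

```text
(no output)
```

View pics/scene0z.png

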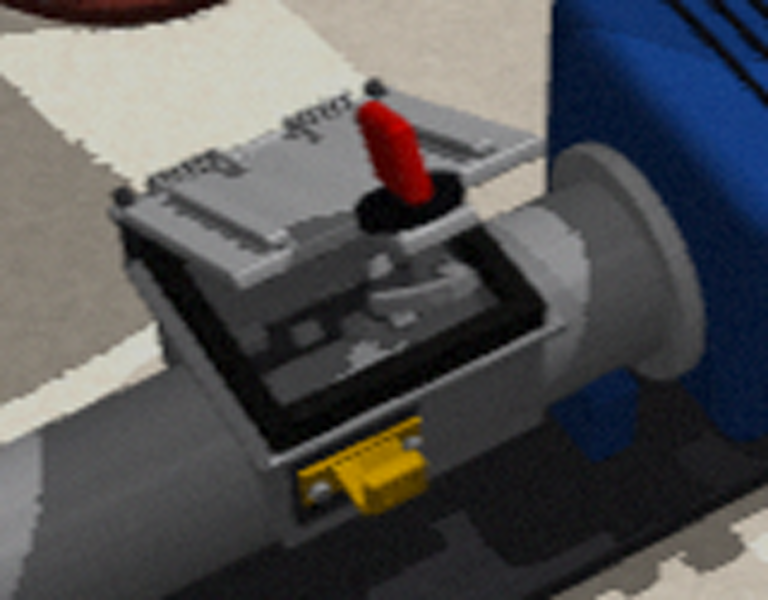

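View pics/top0z.png

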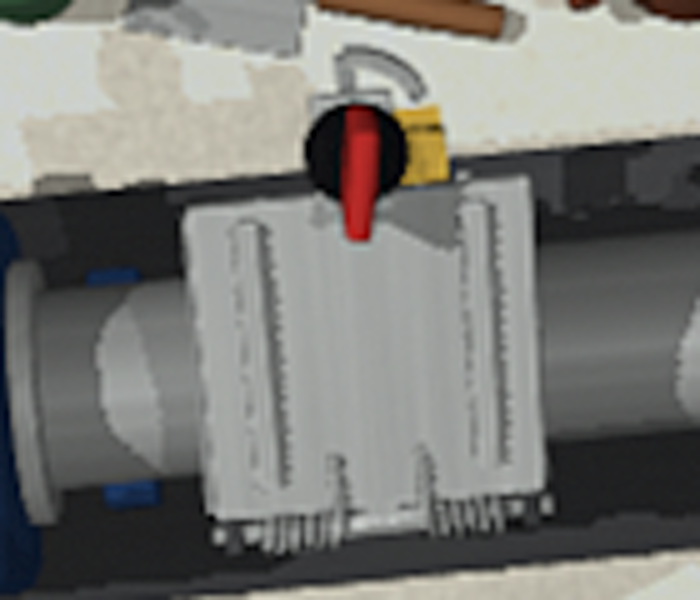

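```bash
cat > h.py <<'E'
import numpy as np,cv2
from workcell import imaging,telemetry
def P(n):
    m=imaging.camera_model(n);R=cv2.Rodrigues(m['rvec'])[0];K=np.array([[m['fx'],0,m['cx']],[0,m['fy'],m['cy']],[0,0,1]])
    return K@np.c_[R,m['tvec']],K,R,m['tvec']
def tri(a,b):
    X=cv2.triangulatePoints(P('scene')[0],P('top')[0],np.array(a,float).reshape(2,1),np.array(b,float).reshape(2,1));return (X[:3]/X[3]).ravel()
def proj(n,X):
    x=P(n)[0]@np.append(X,1);return x[:2]/x[2]
def plane(n,uv,z):
    _,K,R,t=P(n);d=R.T@np.linalg.inv(K)@np.array([*uv,1]);c=-R.T@t;return c+d*(z-c[2])/d[2]
def red(im,box=None):
    h=cv2.cvtColor(im,cv2.COLOR_BGR2HSV);m=((h[...,0]<8)|(h[...,0]>172))&(h[...,1]>170)&(h[...,2]>80)
    if box: 
        z=np.zeros_like(m);z[box[1]:box[3],box[0]:box[2]]=1;m&=z>0
    ys,xs=np.nonzero(m);return xs,ys
E
python3 - <<'E'
from h import *
s=cv2.imread("pics/scene0.png");t=cv2.imread("pics/top0.png")
xs,ys=red(s,(240,125,290,165));a=(xs.mean(),ys.mean());print(len(xs),a)
xs,ys=red(t,(275,195,310,235));b=(xs.mean(),ys.mean());print(len(xs),b)
W=tri(a,b);print("wing",W, proj('scene',W)-a)
zs=lambda x,y:(180+x/4.8,115+y/4.8); zt=lambda x,y:(220+x/5,180+y/5)
A=tri(zs(124,197),zt(545,505));B=tri(zs(375,88),zt(232,537))
print("hinge ends",A,B,(A+B)/2,"yaw of y axis",np.degrees(np.arctan2(*(B-A)[1::-1])))
for p,z in(((545,505),.19),((232,537),.19)): print(plane('top',zt(*p),z))
F=tri(zs(410,203),zt(356,153));print("flange",F)
E
```

```text
129 (np.float64(262.95348837209303), np.float64(145.72093023255815))
159 (np.float64(291.4339622641509), np.float64(213.9559748427673))
wing [ 0.54252728 -0.06669954  0.30870711] [-1.08381868  0.0979402 ]
hinge ends [ 0.41927497 -0.14272977  0.19887685] [ 0.40783935 -0.01599104  0.19571852] [ 0.41355716 -0.0793604   0.19729769] yaw of y axis 95.15582560730361
[ 0.41843148 -0.14688814  0.19      ]
[ 0.40761621 -0.01662984  0.19      ]
flange [ 0.55227933 -0.06712945  0.28845697]
```

```bash
python3 -m handwheel '{"travel":[[0,0,0.04],[0,0.02,0.09],[0.02,0.06,0.14],[0.05,0.11,0.16],[0.08,0.16,0.16],[0.11,0.21,0.16],[0.14,0.26,0.16],[0.17,0.31,0.16],[0.20,0.35,0.16]],"turn":[10,20,30,40,50,60,70,80,90],"claw":[0.07,0.06,0.06,0.06,0.06,0.06,0.06,0.06,0.06]}' 40
```

```text
clock: 1.27
ee_pos: [0.4561, -0.1909, 0.4165]
tool_rot: [-90.0, -0.0, 25.6]
ft_force: [-0.1, -1.0, -0.8]
width: 0.0599
```

```bash
python3 -m handwheel '{"travel":[[0.02,0.03,0],[0.04,0.06,0],[0.06,0.09,0],[0.08,0.12,0],[0.087,0.126,0],[0.087,0.126,-0.01],[0.087,0.126,-0.015],[0.087,0.126,-0.015]],"turn":[10,20,30,40,50,60,65,65],"claw":[0.06,0.06,0.06,0.06,0.06,0.06,0.06,0.06]}'
python3 - <<'E'
from h import *
m=imaging.camera_model("wrist")
im=imaging.capture("wrist")[:,:,::-1];cv2.imwrite("pics/w1.png",im)
R=cv2.Rodrigues(m['rvec'])[0]
for X in ([.5425,-.0667,.309],[.413,-.0815,.19]):
    c=R@np.array(X)+m['tvec'];th=np.arctan2(np.hypot(*c[:2]),c[2]);u=c[:2]/np.hypot(*c[:2])*th*m['fx']+[m['cx'],m['cy']];print(u)
E
```

```text
clock: 2.28
ee_pos: [0.5423, -0.0668, 0.4007]
tool_rot: [-89.9, -0.0, 90.2]
ft_force: [0.5, 0.2, 0.2]
width: 0.0603
[278.62669704 232.0468408 ]
[264.10231376  63.76028483]
```

View pics/w1.png

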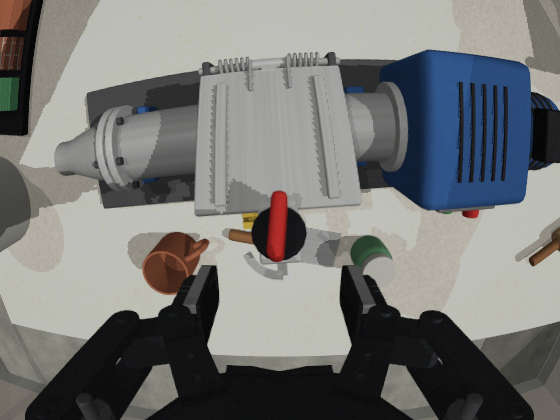

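Wrist view: the wing blade runs from (279,193) to (277,258), and its middle is on the jaw centre line (column 279). The blade is lined up with the pads, so I'll descend over it.

```bash
python3 -m handwheel '{"travel":[[-0.002,0,-0.02],[-0.002,0,-0.04],[-0.002,0,-0.055],[-0.002,0,-0.066],[-0.002,0,-0.072],[-0.002,0,-0.072]],"turn":[0,0,0,0,0,0],"claw":[0.05,0.04,0.04,0.04,0.04,0.04]}' 30
python3 - <<'E'
from h import *
cv2.imwrite("pics/w2.png",imaging.capture("wrist")[:,:,::-1])
E
```

```text
clock: 3.08
ee_pos: [0.5404, -0.0669, 0.3293]
tool_rot: [-90.0, -0.0, 90.2]
ft_force: [-0.9, 0.0, -0.6]
width: 0.04
```

View pics/w2.png

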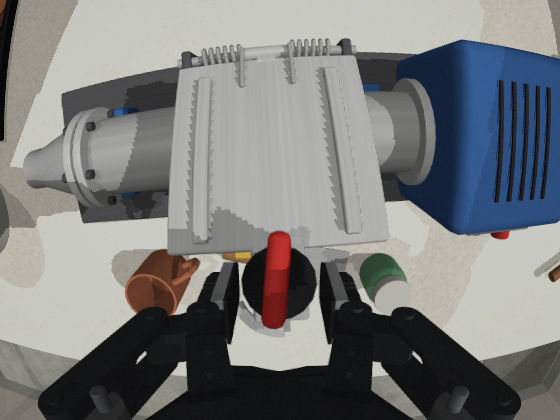

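```bash
python3 -m handwheel '{"travel":[[0,0,0],[0,0,0],[0,0,0],[0,0,0],[0,0,0]],"turn":[0,0,0,0,0],"claw":[0.02,0.005,0.0,0.0,0.0]}' 30
python3 - <<'E'
from h import *
print(telemetry.get_state()['wrist_torque'])
for n in("wrist","scene"):cv2.imwrite(f"pics/{n}3.png",imaging.capture(n)[:,:,::-1])
a=cv2.imread("pics/scene3.png")[90:240,160:340]; cv2.imwrite("pics/scene3z.png",cv2.resize(a,None,fx=4,fy=4,interpolation=cv2.INTER_CUBIC))
E
```

```text
clock: 3.75
ee_pos: [0.5409, -0.0677, 0.3301]
tool_rot: [-90.1, 0.1, 90.2]
ft_force: [1.4, -4.3, 1.2]
width: 0.0104
[-0.74915209 -0.33784751  0.19879685]
```

View pics/wrist3.png

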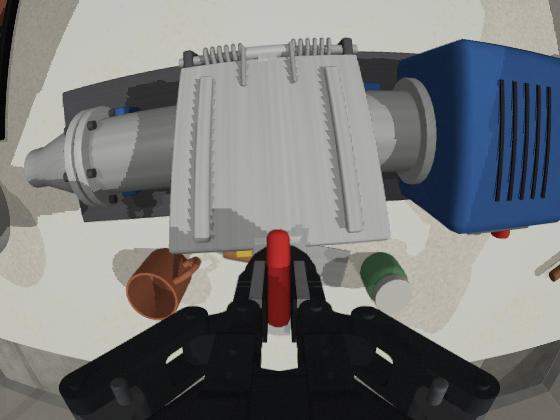

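View pics/scene3z.png

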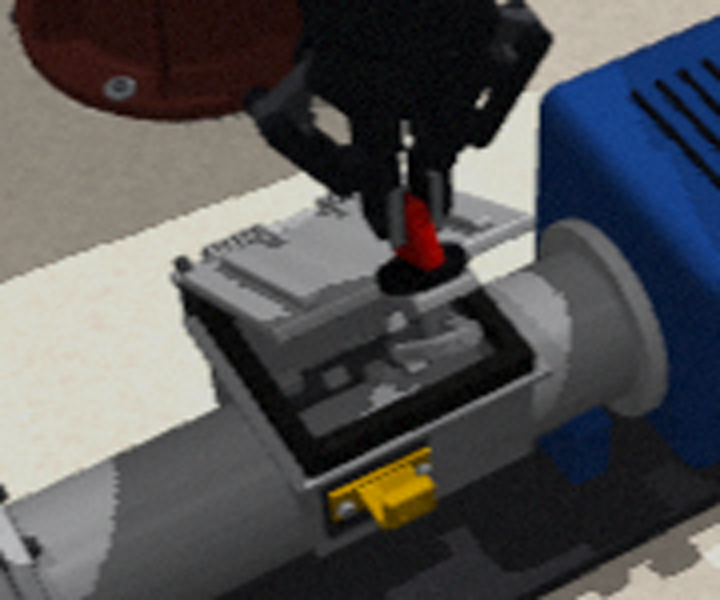

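The blade is held, with the opening at 10.4 mm. Next I follow the lid's arc down to nearly level.

```bash
python3 -m handwheel '{"travel":[[0.008,0.001,-0.008],[0.016,0.001,-0.017],[0.023,0.002,-0.027],[0.029,0.003,-0.036],[0.035,0.003,-0.046],[0.040,0.003,-0.057],[0.045,0.004,-0.068],[0.049,0.004,-0.079],[0.049,0.004,-0.079]],"turn":[0,0,0,0,0,0,0,0,0],"claw":[0,0,0,0,0,0,0,0,0]}' 30
python3 - <<'E'
from h import *
print(telemetry.get_state()['wrist_torque'])
for n in("wrist","scene"):cv2.imwrite(f"pics/{n}4.png",imaging.capture(n)[:,:,::-1])
a=cv2.imread("pics/scene4.png")[90:240,160:340]; cv2.imwrite("pics/scene4z.png",cv2.resize(a,None,fx=4,fy=4,interpolation=cv2.INTER_CUBIC))
E
```

```text
clock: 4.97
ee_pos: [0.5898, -0.0644, 0.2508]
tool_rot: [-90.0, 0.2, 90.1]
ft_force: [-1.5, -8.0, 8.0]
width: 0.0101
[-1.61985391  0.67954986  0.13056513]
```

View pics/wrist4.png

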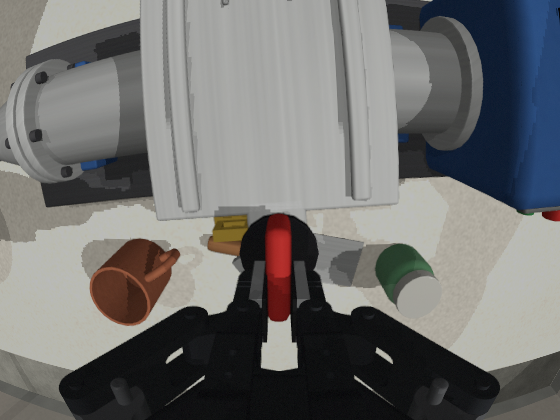

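View pics/scene4z.png

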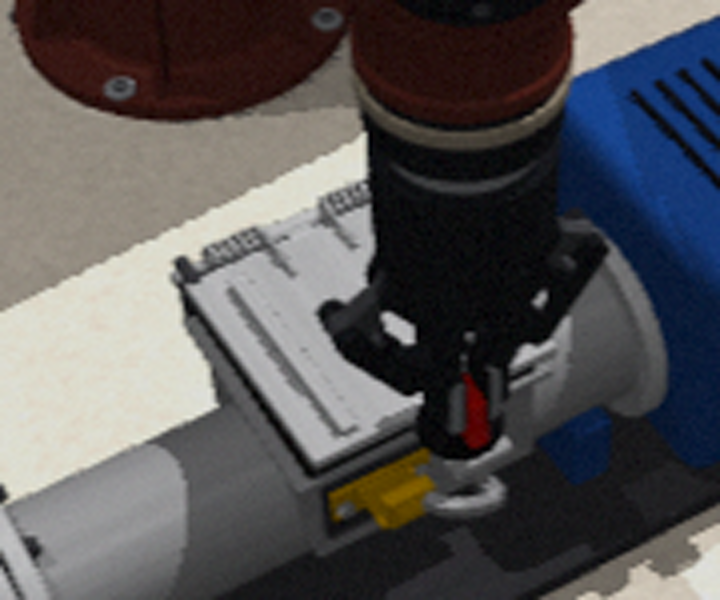

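```bash
python3 - <<'E'
from h import *
m=imaging.camera_model("wrist");R=cv2.Rodrigues(m['rvec'])[0];c=-R.T@m['tvec']
def ray(u,v,z):
    d=np.array([u-m['cx'],v-m['cy']]);r=np.hypot(*d);th=r/m['fx'];w=R.T@np.array([*(d/r*np.sin(th)),np.cos(th)]);return c+w*(z-c[2])/w[2]
im=cv2.imread("pics/wrist4.png");g=im.max(2)
# flange extents: left/right widest, top
for v in(225,235,243,250,257): 
    row=g[v,225:335];d=np.nonzero(row<45)[0]+225;print(v,d.min(),d.max())
print(ray(240,247,.214),ray(317,247,.214),ray(278,211,.214))
print("blade near end",ray(278,213,.245))
E
```

```text
225 251 306
235 244 313
243 241 316
250 240 317
257 240 316
[ 0.57727394 -0.08444527  0.214     ] [ 0.57709748 -0.04439507  0.214     ] [ 0.55754808 -0.06469414  0.214     ]
blade near end [ 0.54850705 -0.06449575  0.245     ]
```

```bash
python3 -m handwheel '{"travel":[[0,0,0],[0,0,0],[-0.004,0,-0.004],[-0.008,0,-0.008],[-0.011,0,-0.013],[-0.011,0,-0.017],[-0.011,0,-0.019],[-0.011,0,-0.019]],"turn":[0,0,0,0,0,0,0,0],"claw":[0.018,0.018,0.018,0.018,0.018,0.018,0.018,0.018]}' 30
python3 - <<'E'
from h import *
print(telemetry.get_state()['wrist_torque'])
for n in("wrist","scene"):cv2.imwrite(f"pics/{n}5.png",imaging.capture(n)[:,:,::-1])
a=cv2.imread("pics/scene5.png")[90:240,160:340]; cv2.imwrite("pics/scene5z.png",cv2.resize(a,None,fx=4,fy=4,interpolation=cv2.INTER_CUBIC))
E
```

```text
clock: 6.08
ee_pos: [0.5805, -0.0629, 0.2334]
tool_rot: [-90.3, 0.0, 90.2]
ft_force: [4.6, 0.5, 8.4]
width: 0.0178
[ 0.07920075 -1.18488395  0.02994313]
```

View pics/wrist5.png

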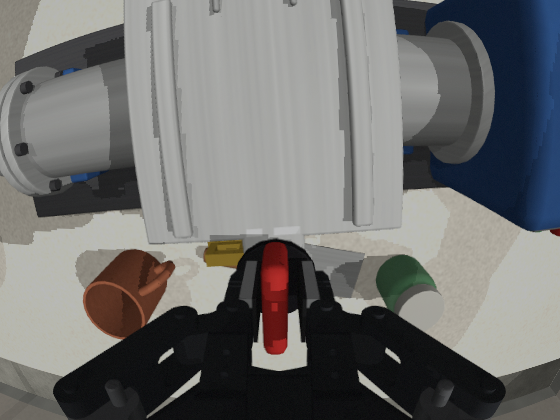

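View pics/scene5z.png

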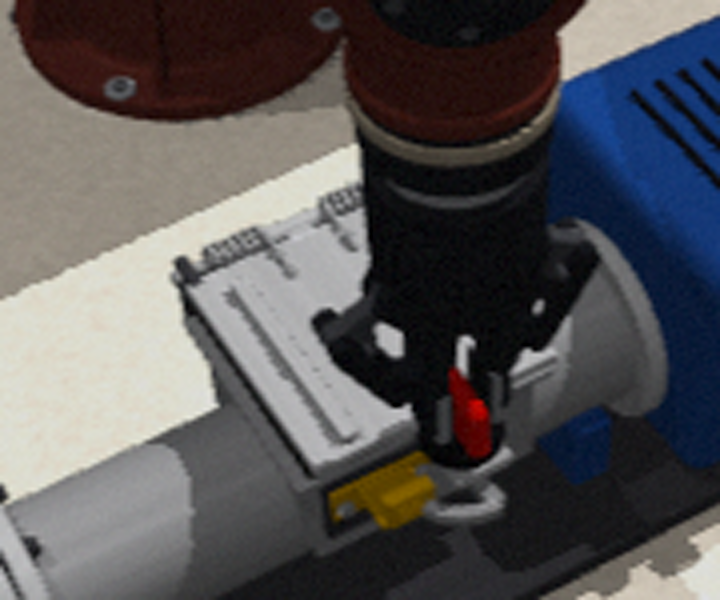

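```bash
python3 -m handwheel '{"travel":[[-0.001,-0.001,0],[-0.001,-0.001,0],[-0.001,-0.001,0]],"turn":[0,0,0],"claw":[0,0,0]}' 25
for i in 1 2 3 4; do python3 -m handwheel '{"travel":[[0,0,-0.001],[0,0,-0.001]],"turn":[0,0],"claw":[0,0]}' | egrep 'ee_pos|ft_f|wid';done
```

```text
clock: 6.55
ee_pos: [0.5799, -0.0645, 0.2337]
tool_rot: [-90.4, 0.1, 90.2]
ft_force: [7.0, -2.3, 8.8]
width: 0.0104
ee_pos: [0.58, -0.0645, 0.233]
ft_force: [7.4, -2.1, 10.0]
width: 0.0104
ee_pos: [0.58, -0.0645, 0.2322]
ft_force: [6.9, -2.7, 11.4]
width: 0.0105
ee_pos: [0.5801, -0.0645, 0.2314]
ft_force: [8.5, -3.6, 12.6]
width: 0.0109
ee_pos: [0.5802, -0.0645, 0.2305]
ft_force: [7.7, -1.9, 13.5]
width: 0.0103
```

```bash
python3 -m handwheel '{"travel":[[0.003,0,-0.001],[0.003,0,-0.002],[0.003,0,-0.002]],"turn":[0,0,0],"claw":[0,0,0]}' 40
for i in 1 2 3 4 ; do python3 -m handwheel '{"travel":[[0,0,0],[0,0,0]],"turn":[-4,-6],"claw":[0,0]}' | egrep 'clo|ee_pos|ft_f|rot|wid'; python3 -c "
from h import *;print(telemetry.get_state()['wrist_torque'])"; done
```

```text
clock: 7.92
ee_pos: [0.5812, -0.0645, 0.2273]
tool_rot: [-90.2, 0.1, 90.2]
ft_force: [-1.6, -2.3, 11.1]
width: 0.0103
clock: 8.18
ee_pos: [0.5812, -0.0643, 0.2273]
tool_rot: [-90.2, 0.1, 84.1]
ft_force: [-1.0, -1.6, 11.6]
width: 0.0106
[-0.37176807  0.6841762   0.03450491]
clock: 8.43
ee_pos: [0.5812, -0.064, 0.2273]
tool_rot: [-90.2, 0.0, 78.1]
ft_force: [-0.6, -1.4, 10.9]
width: 0.0103
[-0.121691    0.6067917   0.07136193]
clock: 8.68
ee_pos: [0.5813, -0.0638, 0.2273]
tool_rot: [-90.2, -0.0, 72.1]
ft_force: [-1.4, -0.2, 10.9]
width: 0.0106
[0.12262534 0.32884648 0.38330925]
clock: 8.93
ee_pos: [0.5816, -0.0637, 0.2263]
tool_rot: [-90.2, -0.1, 66.1]
ft_force: [7.1, -0.1, 3.1]
width: 0.0106
[ 0.21975126 -0.9562969  -0.01526755]
```

```bash
python3 - <<'E'
from h import *
for n in("wrist","scene"):cv2.imwrite(f"pics/{n}6.png",imaging.capture(n)[:,:,::-1])
a=cv2.imread("pics/scene6.png")[140:240,200:320]; a=cv2.resize(a,None,fx=5,fy=5,interpolation=cv2.INTER_CUBIC)
b=cv2.imread("pics/wrist6.png")
cv2.imwrite("pics/s6z.png",a)
E
```

```text
(no output)
```

View pics/wrist6.png

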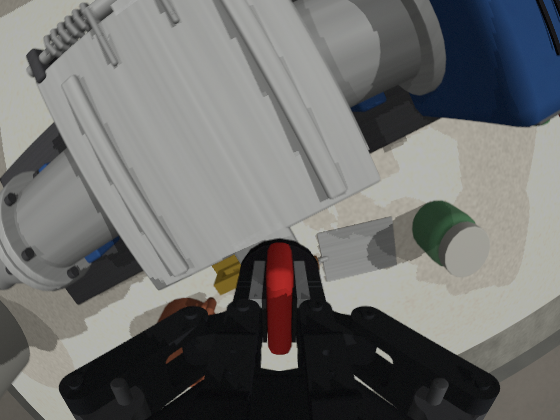

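View pics/s6z.png

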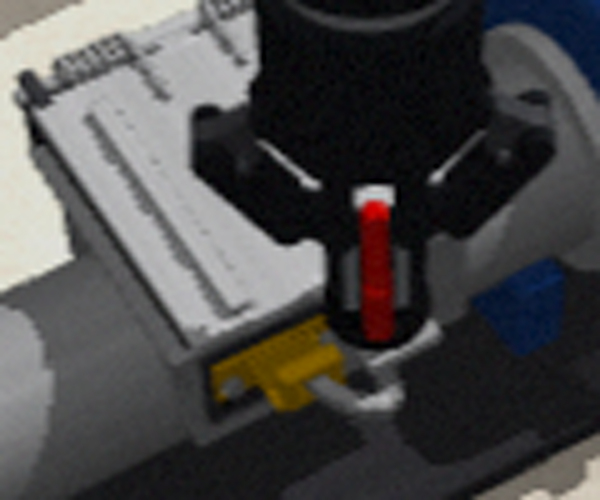

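```bash

for i in 1 2 ; do python3 -m handwheel '{"travel":[[0,0,0],[0,0,0]],"turn":[-3,-5],"claw":[0,0]}' | egrep 'clo|ee_pos|ft_f|rot|wid'; python3 -c "
from h import *;print(telemetry.get_state()['wrist_torque'])"; done
python3 - <<'E'
from h import *
for n in("wrist","scene"):cv2.imwrite(f"pics/{n}7.png",imaging.capture(n)[:,:,::-1])
a=cv2.imread("pics/scene7.png")[160:240,230:310]; a=cv2.resize(a,None,fx=7,fy=7,interpolation=cv2.INTER_CUBIC)
cv2.imwrite("pics/s7z.png",a)
E
```

```text
clock: 9.28
ee_pos: [0.5817, -0.0636, 0.2259]
tool_rot: [-90.1, -0.1, 61.2]
ft_force: [6.2, 0.2, 2.9]
width: 0.01
[ 0.36054272 -1.18248721  0.24250706]
clock: 9.52
ee_pos: [0.5819, -0.0634, 0.2259]
tool_rot: [-90.1, -0.2, 56.2]
ft_force: [8.7, 1.5, 3.0]
width: 0.0108
[ 0.53014918 -1.27422587  0.24889219]
```

View pics/s7z.png

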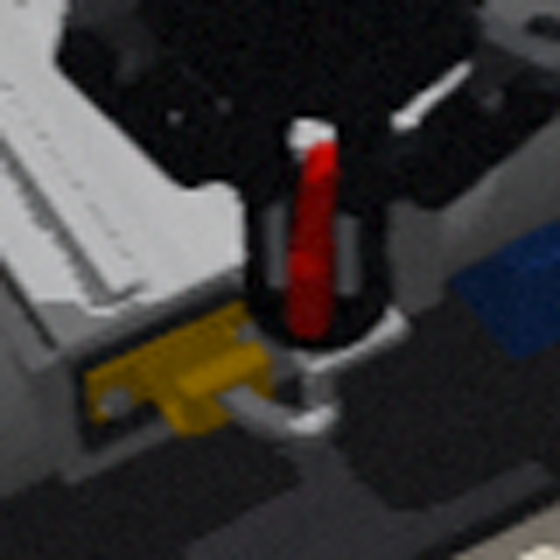

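View pics/wrist7.png

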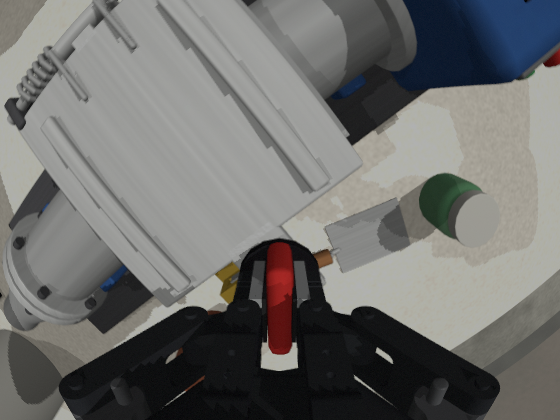

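The claw has gone into the loop: the handle is at about 0.68 rad, well past the 0.45 jam point, with low torque. I'll keep turning.

```bash
python3 -m handwheel '{"travel":[[0,0,0],[0,0,0],[0,0,0],[0,0,0],[0,0,0],[0,0,0]],"turn":[-5,-10,-15,-20,-25,-25],"claw":[0,0,0,0,0,0]}'
for i in 1 2 3 4 ; do python3 -m handwheel '{"travel":[[0,0,0],[0,0,0]],"turn":[-3,-5],"claw":[0,0]}' | egrep 'clo|ee_pos|ft_f|rot|wid'; python3 -c "
from h import *;print(telemetry.get_state()['wrist_torque'])"; done
```

```text
clock: 10.38
ee_pos: [0.5825, -0.0628, 0.2259]
tool_rot: [-90.0, -0.3, 31.2]
ft_force: [11.6, 4.5, 1.1]
width: 0.0102
clock: 10.62
ee_pos: [0.5826, -0.0628, 0.2259]
tool_rot: [-90.0, -0.3, 26.2]
ft_force: [12.5, 5.1, 1.4]
width: 0.0105
[ 1.24733866 -2.36805207  0.25163658]
clock: 10.88
ee_pos: [0.5828, -0.0627, 0.2259]
tool_rot: [-90.0, -0.4, 21.2]
ft_force: [14.3, 4.7, 0.3]
width: 0.0101
[ 1.32955733 -2.61254317  0.33586392]
clock: 11.12
ee_pos: [0.5829, -0.0627, 0.2261]
tool_rot: [-90.0, -0.4, 16.3]
ft_force: [13.5, 4.6, 1.7]
width: 0.0105
[ 1.15010727 -2.56677426  1.19088866]
clock: 11.38
ee_pos: [0.583, -0.0627, 0.2262]
tool_rot: [-90.0, -0.4, 11.4]
ft_force: [13.9, 4.0, 2.1]
width: 0.0106
[ 0.95452172 -2.52447733  2.56112775]
```

The torque climbs to 2.6 N m past yaw ≈ 19°, so the handle is at its latched stop. I'll ease the torque, open the jaws and retreat upward.

```bash
python3 -m handwheel '{"travel":[[0,0,0],[0,0,0],[0,0,0],[0,0,0]],"turn":[4,4,4,4],"claw":[0,0.02,0.03,0.03]}'
python3 -m handwheel '{"travel":[[0,0,0.005],[0,0,0.02],[0,0,0.05],[0,0,0.09],[-0.03,0,0.13],[-0.08,-0.03,0.15],[-0.13,-0.08,0.15],[-0.13,-0.13,0.15],[-0.13,-0.18,0.15],[-0.13,-0.18,0.15]],"turn":[0,0,0,0,0,0,0,0,0,0],"claw":[0.03,0.03,0.03,0.03,0.03,0.03,0.03,0.03,0.03,0.03]}'
python3 - <<'E'
from h import *
for n in("wrist","scene","top"):cv2.imwrite(f"pics/{n}8.png",imaging.capture(n)[:,:,::-1])
a=cv2.imread("pics/scene8.png")[100:240,180:340]; a=cv2.resize(a,None,fx=4,fy=4,interpolation=cv2.INTER_CUBIC);cv2.imwrite("pics/s8z.png",a)
a=cv2.imread("pics/top8.png")[140:300,200:400]; a=cv2.resize(a,None,fx=3.5,fy=3.5,interpolation=cv2.INTER_CUBIC);cv2.imwrite("pics/t8z.png",a)
E
```

```text
clock: 11.88
ee_pos: [0.5803, -0.0638, 0.2251]
tool_rot: [-90.0, 0.0, 15.2]
ft_force: [1.6, 0.8, 2.1]
width: 0.0299
clock: 13.12
ee_pos: [0.4497, -0.2468, 0.3754]
tool_rot: [-90.0, 0.0, 15.0]
ft_force: [0.3, 0.1, 0.5]
width: 0.0304
```

View pics/s8z.png

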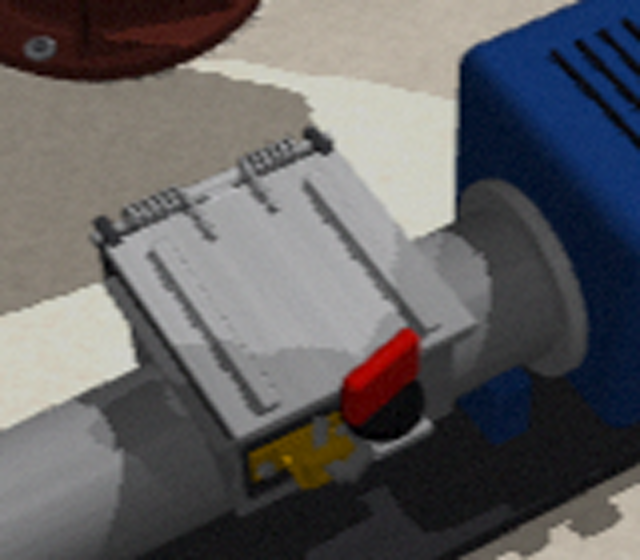

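View pics/t8z.png

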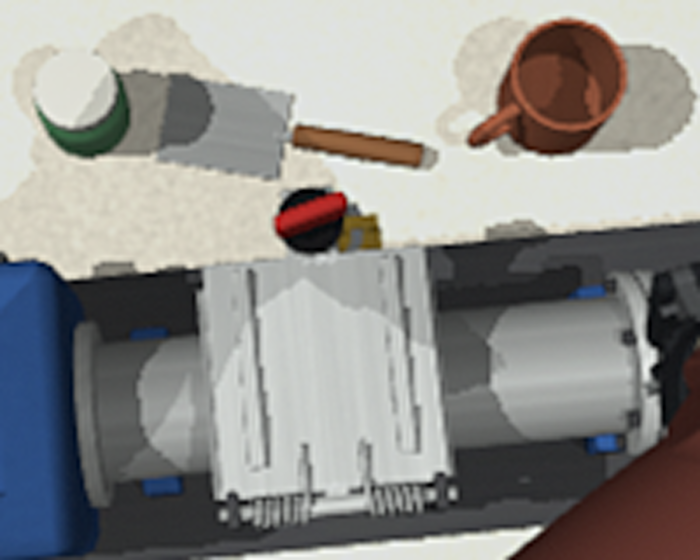

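```bash
python3 - <<'E'
from h import *
a=cv2.imread("pics/top0.png");b=cv2.imread("pics/top8.png")
print("mean diff of mug/scraper/jar area",cv2.absdiff(a[140:192,200:385],b[140:192,200:385]).mean())
from workcell import manip
print(manip.hand_in())
E
```

```text
mean diff of mug/scraper/jar area 15.014622314622315
the job is handed in; nothing more can be done
None
```

```bash
python3 - <<'E'
import cv2,numpy as np
for f in("top0","top8"):
    h=cv2.cvtColor(cv2.imread(f"pics/{f}.png"),cv2.COLOR_BGR2HSV)[140:192,200:385]
    o=(h[...,0]<18)&(h[...,1]>110); g=(h[...,0]>40)&(h[...,0]<95)&(h[...,1]>80)
    for n,m in(("mug",o[:,130:]),("scraper handle",o[30:52,70:125]),("jar",g[:,:50])):
        y,x=np.nonzero(m);print(f,n,len(x),x.mean().round(2),y.mean().round(2))
E
```

```text
top0 mug 1104 29.05 24.92
top0 scraper handle 232 31.94 11.14
top0 jar 160 26.64 37.33
top8 mug 1104 29.05 24.92
top8 scraper handle 232 31.94 11.14
top8 jar 156 26.7 37.19
```

The lid is shut and latched, and I handed the job in at about 13 s on the robot's clock.

**What I did:** I gripped the red wing, followed the lid's arc down onto the seal and re-gripped with the fingertips on the black flange. Then I pressed down and turned the handle clockwise. The claw went through the yellow eye at the first depth I tried. I kept turning until the torque rose sharply to about 2.6 N m at the end stop, then let go and backed away.

**Last checks:**
- **Lid:** over a second after letting go, with the arm clear, the pictures showed it still down and the claw through the eye.
- **Handle:** its angle in the top view was about 1.33 rad. The latched stop is 1.3, so that agrees within measuring error.
- **Mug, scraper and jar:** the mug and the scraper's handle had the same pixel positions before and after. The jar was within 0.2 pixel. I made this comparison after handing in.

**One check disagreed:** a plain before/after difference of that part of the picture was 15 grey levels. I think the arm's shadow moving and the claw swinging through that area caused it, but I did not confirm that.

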